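# Lock the adjusting screw with its jam nut

### The arm

A 6-joint arm with a two-finger parallel gripper is mounted at the origin on a cart in front of the work surface, level with it; the furniture and walls round the work are solid. World frame = base frame: x ahead of the robot, y to its left, z up, the work surface at z = 0. Lengths are in m, angles in rad, forces in N, time in s.
With the tool pointing down it reaches from about 0.3 to 0.775 m from the base axis. Payload 14.6 kg.
Tool frame: the origin (TCP) lies at the very end of the fingers, on their centre line; the grasp point (between the pads) lies 19 mm behind it; z points along the fingers, y is the line along which they close (so a half turn about z gives the same grasp; the last joint's range is limited). The gripper opens to 94 mm and grips with 3 to 60 N. Pads are 16 mm wide; open, the fingers measure 119 mm over their backs; the gripper's body (75 mm by 177 mm) begins 78 mm behind the grasp point.
Start: joints at [1.057, 0.3, 1.521, -0, 1.321, -0.067], TCP at [0.238, 0.496, 0.205] pointing down, gripper open.
Joint ranges: [-3.03, 3.03], [-0.79, 2.21], [0.23, 2.52], [-1.04, 4.18], [0, 3.07], [-2.55, 2.55]. Speed limits (rad/s): [2.22, 2.22, 2.57, 3.14, 3.14, 3.14].

### API

Orientations are given as [roll, pitch, yaw] about the fixed x, y, z axes, in that order (R = Rz(yaw) Ry(pitch) Rx(roll)).
In Python, from station import ctrl, cams gives the robot as it stands. The module is installed in compiled form; this text tells all that it offers.
- The arm moves only by the tool arm_command, never from a script. Its argument "plan" is a list that holds one entry, the list of rows, each a list of 7 numbers: the shift along the tool's x, y, z in normalised numbers (1 is 50 cm), then the turn, a rotation vector about the tool's x, y, z in parts of the range, where 1.0 means pi rad, then the closure, from -1 (fully open) to 1 (shut). A call has 1 to 12 rows; each row is the pose to reach, as a shift and turn from the pose commanded when the call began, along the tool's axes at that moment; what a row does not reach only later rows make up. A row lasts 1/10 s, in which the tool goes at most 50 mm and 8.59 degrees, less where a joint would pass 70% of its speed; a pose out of reach is approached as far as the arm can. A shift or turn number past 1, either way, is cut back to 1. A call with a gripper value outside its range is refused whole. The fingers move at their own pace and stop on an object; "squeeze" is the grip in N (left out, the last holds). Time passes only in rows, so rows that repeat a pose let the fingers close. It gives the time, the measured TCP pose, the force, the opening and the grip force at its end, in the units of the state.
- ctrl.get_obs(): the state, without advancing time (a new reading comes with each control period).
- cams.camera(name): name is "scene" or "side" or "wrist"; returns (picture, depth): 420x560x3 uint8, blue, green, red; 420x560 float32, m along the optical axis (not along the pixel's ray), 0 where there is no reading.
- cams.camera_info(name): a dict with "fx", "fy", "cx", "cy" (pixels), "dist_coeffs" ([k1, k2, p1, p2, k3] as OpenCV has them; the pictures are not rectified), "world_to_cam" (4x4, takes a point from world to camera coordinates). Camera axes: x right, y down, z forward; pixel columns grow to the right and rows downward; lengths in m; the calibration is good to about 2 mm. A picture is of the moment at which its call begins: read the wrist's pose just before it. camera_info takes no time and is no camera call; for the wrist camera it gives the pose at the moment of the call.
- ctrl.hand_in(): hands the job in; it is judged then, once.
The state is a dict: "time_s": time; "qpos": joint angles; "joint_vel": joint speeds; "tau": joint torques, N m; "ee_pos": TCP position; "eef_rot": TCP orientation; "force": force on the tool from outside, world axes, zero at the start; "moment": the same for the moment, N m; "grip_width": finger opening in m; "grip_force": force on a finger pad.
Only numpy, scipy, OpenCV 4.12 (cv2) and the standard library are available. Lean on these libraries where they do the work, as an engineer would, in place of code of your own. Each camera call takes 0.05 s, during which the arm holds its last target. There are 200 camera calls.

### The job

Set the adjusting screw on the small steel stand so that the flat tang on its top is in line with the two index ribs on the base plate. Then run the jam nut down onto its washer by its crank handle and lock it with a pull of about 8 newtons on the handle, no more, with the tang still in line with the ribs. Leave the other things on the bench where they are.

Things in the scene. Friction and masses are not known exactly. Their poses are not given: they have to be found in the camera images.
- stand: Fixed steel stand: base plate 126 (x) x 86 (y) x 12 mm with a round boss of 46 mm diameter in its middle, boss top 45 mm above the bench. Two raised index ribs, 26 x 5 mm, 5 mm proud, lie on the plate along the stand's x axis, one each side of the boss. The upright screw stands in the boss on the stand's z axis. Origin: underside centre.
- tang (a point): Middle of the flat tang on top of the upright screw: 22 mm long (its x), 10 thick (y), 20 high; on the screw's axis, 84 to 87 mm above the bench. In line with the ribs: its x parallel to the stand's x, either way round. The screw turns either way against 0.25 N m, reaches the nearest aligned setting from any start, stays put, carries the nut round with it. Thread 22 mm, right-hand, 5 mm a turn.
- jam_nut: Steel hexagonal jam nut on the screw under the tang: 36 mm across flats, 16 mm high, with a welded-on 12 mm crank arm along its own x. Origin: centre of its underside, on the screw's axis, z up. Clockwise from above runs it down, 5 mm a turn, at a free 0.04 N m; it starts 1 to 4 mm above the washer and needs 1/8 to 1 turn after the screw is set. It stays tight when let go.
- washer: Flat washer fixed on the boss, 42 mm diameter, 4 mm thick; origin: underside centre; top face 49 mm above the bench. Once the nut sits on it, the clamp force grows by about 12 N per 0.1 rad and the nut's torque by 0.009 N m per N of clamp: a tangential pull of 8 N at the handle gives some 50 N. Properly locked is 30 to 75 N (a pull of 5 to 11.5 N); over 90 N (14 N) is over-tightened.
- marker: Bystander: felt pen, 135 mm long, lying near the stand.
- grease_jar: Bystander: small jar with a white lid, 62 mm diameter, 60 mm high.
- magnet_dish: Bystander: round pale dish with small parts, 108 mm diameter, 24 mm high.
- seal_pick: Bystander: thin pick with a long handle, 173 mm long.
- handle (a point): Middle of the upright black sleeve on the end of the nut's crank arm, 60 mm from the screw's axis: 15 mm diameter, 23 mm high, free to spin, so it can be carried round the circle without turning the wrist. This point is 27 mm above the nut's underside, 11.5 mm under the sleeve's top; the arm's end boss is just below the sleeve.
There are look-alikes about, which are no part of the job. Leave any blue or red look-alike of the stand alone.

How it is judged:
By the outcome, as a careful person would: the job done as asked, in the order asked, and still so for the second after the job is handed in, with the robot touching nothing.
It also fails if it takes over 72 s, if anything falls off the work surface, if the arm or the gripper's body presses on something with over 40 N, if the wrist force passes 120 N, or if a joint passes its speed limit or range.

## Working session

There is one attempt and no reset: what is moved stays moved. The work goes in short steps, Python scripts to look and compute and a tool call to move; the robot and the scene stay as the last step left them, time stands still between calls to the robot, and variables do not carry over. Pictures are saved under pics/ and viewed, at most 10 in all, crops included, and the job is handed in when it is done.

Besides the shell and the picture viewer there is one more tool, called after "Call:" in YAML: its name, and indented under it one key for each argument. arm_command: Moves the arm, as the interface text tells. Its arguments: {"type":"object","properties":{"plan":{"type":"array"},"squeeze":{"type":"number"}},"required":["plan"]}

```bash
mkdir -p pics; python3 - <<'E'
from station import ctrl,cams
import cv2,numpy as np
for n in ("scene","side"):
    p,d=cams.camera(n); cv2.imwrite(f"pics/{n}0.png",p); np.save(f"pics/{n}0.npy",d)
    i=cams.camera_info(n); print(n,i)
o=ctrl.get_obs(); print(o)
E
```

```text
scene {'fx': 481.06954058195635, 'fy': 481.06954058195635, 'cx': 281.15787466364344, 'cy': 210.7654622814993, 'dist_coeffs': array([0.01325925, 0.        , 0.        , 0.        , 0.        ]), 'world_to_cam': array([[ 0.51573181, -0.85658142,  0.01699917, -0.22609878],
       [-0.48969387, -0.3110005 , -0.81454196,  0.31410372],
       [ 0.70300826,  0.41176081, -0.57985552,  0.71585474],
       [ 0.        ,  0.        ,  0.        ,  1.        ]])}
side {'fx': 404.5845664683012, 'fy': 404.5845664683012, 'cx': 281.115965794005, 'cy': 206.90593566015298, 'dist_coeffs': array([-0.00288143,  0.        ,  0.        ,  0.        ,  0.        ]), 'world_to_cam': array([[ 0.99849979,  0.0487887 , -0.02485615, -0.48278866],
       [-0.00413453, -0.38547234, -0.92271013,  0.08758781],
       [-0.05459919,  0.92142864, -0.38469233,  0.90823717],
       [ 0.        ,  0.        ,  0.        ,  1.        ]])}
{'time_s': 0.1, 'qpos': array([ 1.05741373e+00,  3.00428565e-01,  1.52150248e+00,  3.46085550e-06,
        1.32069232e+00, -6.65672271e-02]), 'joint_vel': array([-9.46817882e-04, -8.79129167e-04, -2.05197624e-03,  2.95013522e-05,
        7.21605417e-04,  5.76587059e-04]), 'tau': array([ 3.40261919e-03, -5.32649839e+01, -3.53281224e+01,  7.10023125e-02,
        2.34827958e-02, -2.49828787e-05]), 'ee_pos': array([0.23752635, 0.49581374, 0.20494291]), 'eef_rot': array([-3.14056444e+00, -7.19059952e-05,  2.69477639e+00]), 'force': array([-0.86307449,  0.66053201,  0.48059981]), 'moment': array([-0.04019328,  0.01757206,  0.0591307 ]), 'grip_force': 0.0, 'grip_width': 0.09426839394205494}
```

View pics/scene0.png

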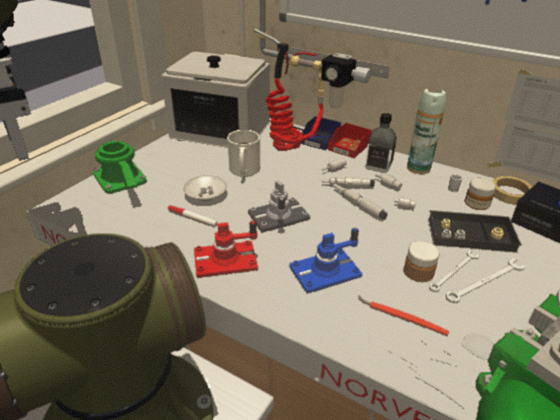

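View pics/side0.png

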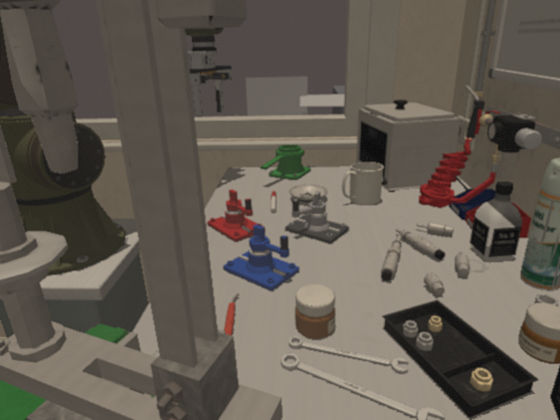

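The steel stand is the grey one, at scene (279,207) and side (317,222). The red stand (226,250) and the blue one (326,262) in the scene view are look-alikes, and the green thing at (119,165) is something else. I'll confirm with one enlarged crop.

```bash
cat > h.py <<'E'
from station import ctrl,cams
import cv2,numpy as np
def ray(info,u,v):
    K=np.array([[info['fx'],0,info['cx']],[0,info['fy'],info['cy']],[0,0,1]])
    p=cv2.undistortPoints(np.array([[[u,v]]],float),K,np.array(info['dist_coeffs']))[0,0]
    T=np.linalg.inv(info['world_to_cam']); d=T[:3,:3]@np.r_[p,1]
    return T[:3,3],d
def onz(info,u,v,z):
    c,d=ray(info,u,v); return c+d*(z-c[2])/d[2]
def tri(obs):
    A=np.zeros((3,3));b=np.zeros(3)
    for i,u,v in obs:
        c,d=ray(i,u,v);d=d/np.linalg.norm(d);P=np.eye(3)-np.outer(d,d);A+=P;b+=P@c
    return np.linalg.solve(A,b)
def proj(info,P):
    K=np.array([[info['fx'],0,info['cx']],[0,info['fy'],info['cy']],[0,0,1]]);T=info['world_to_cam']
    return cv2.projectPoints(np.atleast_2d(P).astype(float),cv2.Rodrigues(T[:3,:3])[0],T[:3,3],K,np.array(info['dist_coeffs']))[0][:,0]
E
python3 - <<'E'
from h import *
a=cv2.imread('pics/scene0.png')[170:240,240:320]; b=cv2.imread('pics/side0.png')[180:250,280:360]
f=lambda x:cv2.resize(x,None,fx=5,fy=5,interpolation=cv2.INTER_CUBIC)
cv2.imwrite('pics/c0.png',np.hstack([f(a),f(b)]))
s=cams.camera_info('scene');t=cams.camera_info('side')
print(tri([(s,279,184),(t,318,197)]))
print(onz(s,279,207,.05),onz(t,317,222,.05))
print(cams.camera_info('wrist'))
E
```

```text
[0.56694476 0.08473177 0.08418918]
[0.53462588 0.06463015 0.05      ] [0.56156288 0.01692752 0.05      ]
{'fx': 355.12154323436266, 'fy': 355.12154323436266, 'cx': 276.90028730909484, 'cy': 207.27378034040865, 'dist_coeffs': array([-0.06678462,  0.        ,  0.        ,  0.        ,  0.        ]), 'world_to_cam': array([[ 0.43184676,  0.90194603, -0.00131413, -0.5489803 ],
       [ 0.86854957, -0.41546303,  0.27020754, -0.02997351],
       [ 0.24316665, -0.11782964, -0.9628012 ,  0.39142645],
       [ 0.        ,  0.        ,  0.        ,  1.        ]])}
```

View pics/c0.png

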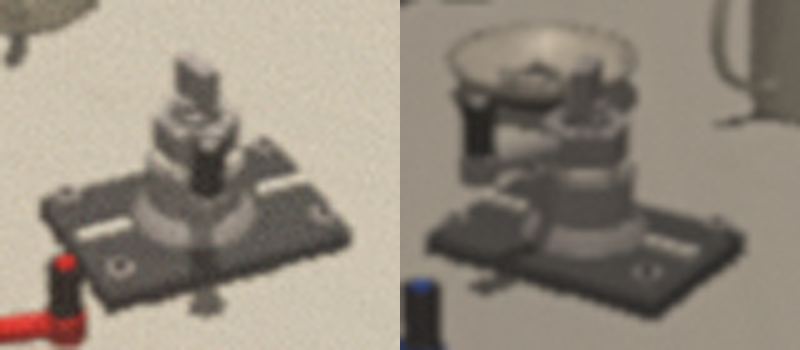

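```bash
cat >> h.py <<'E'
from scipy.spatial.transform import Rotation as R
def mv(pos,yaw):
    o=ctrl.get_obs(); r0=R.from_euler('xyz',o['eef_rot']); r1=R.from_euler('xyz',[np.pi,0,yaw])
    return np.round(r0.inv().apply(np.array(pos)-o['ee_pos'])*1000,1), np.round((r0.inv()*r1).as_rotvec(),3)
E
python3 - <<'E'
from h import *
i=cams.camera_info('wrist');o=ctrl.get_obs();r0=R.from_euler('xyz',o['eef_rot'])
T=np.linalg.inv(i['world_to_cam'])
print('cam in tool',r0.inv().apply(T[:3,3]-o['ee_pos']),'axis',r0.inv().apply(T[:3,2]),'camx',r0.inv().apply(T[:3,0]))
for yaw in (2.69,2.0,1.6):
  r1=R.from_euler('xyz',[np.pi,0,yaw]);rel=r1*r0.inv()
  c=rel.apply(T[:3,3]-o['ee_pos']);a=rel.apply(T[:3,2])
  z=.22; k=(z+c[2]-.06)/-a[2]; off=c+a*k; pos=np.r_[np.array([.567,.085])-off[:2],z]
  print(yaw,pos,mv(pos,yaw))
E
```

```text
cam in tool [ 0.07704111 -0.00049263 -0.17929464] axis [-2.70277344e-01 -2.00580411e-04  9.62782487e-01] camx [2.76449979e-04 9.99999921e-01 2.85940558e-04]
2.69 [0.55086361 0.09345256 0.22      ] (array([-456.4, -227.5,  -14.9]), array([-0.001, -0.   ,  0.005]))
2.0 [0.55993524 0.10179041 0.22      ] (array([-461. , -216. ,  -14.9]), array([-0.001,  0.   ,  0.695]))
1.6 [0.56703142 0.10321614 0.22      ] (array([-466.8, -211.7,  -14.9]), array([-1.000e-03,  0.000e+00,  1.095e+00]))
```

The rows are not in the units I measure in: shifts go in shares of 50 cm and turns go in shares of pi rad. I convert before sending: -456 mm is -0.912, -440 mm is -0.88.

Call:
arm_command:
  plan:
    - [[-0.08,-0.04,-0.03,0,0,0,-1],[-0.16,-0.08,-0.03,0,0,0,-1],[-0.24,-0.12,-0.03,0,0,0,-1],[-0.32,-0.16,-0.03,0,0,0,-1],[-0.4,-0.2,-0.03,0,0,0,-1],[-0.48,-0.24,-0.03,0,0,0,-1],[-0.56,-0.28,-0.03,0,0,0,-1],[-0.64,-0.32,-0.03,0,0,0,-1],[-0.72,-0.36,-0.03,0,0,0,-1],[-0.8,-0.4,-0.03,0,0,0,-1],[-0.88,-0.44,-0.03,0,0,0,-1],[-0.912,-0.456,-0.03,0,0,0,-1]]

```text
time_s: 1.3
ee_pos: [0.5517, 0.0905, 0.2198]
eef_rot: [-3.141, -0.001, 2.692]
force: [-0.7, -0.0, 0.7]
grip_width: 0.094
grip_force: 0.0
```

```bash
python3 - <<'E'
from h import *
import pickle
o=ctrl.get_obs();i=cams.camera_info('wrist')
p,d=cams.camera('wrist'); cv2.imwrite('pics/w0.png',p); pickle.dump((i,d,o),open('pics/w0.pkl','wb'))
print(o['ee_pos'],o['eef_rot'],o['qpos'],o['time_s'],proj(i,[[.567,.085,.085]]))
E
```

```text
[0.55168037 0.09050628 0.21982498] [-3.14088616e+00 -5.53350626e-04  2.69221564e+00] [ 9.72459560e-02  3.09972151e-01  1.47417297e+00 -3.23186282e-04
  1.35828750e+00 -1.02410526e+00] 1.3 [[279.45167347 212.60690065]]
```

View pics/w0.png

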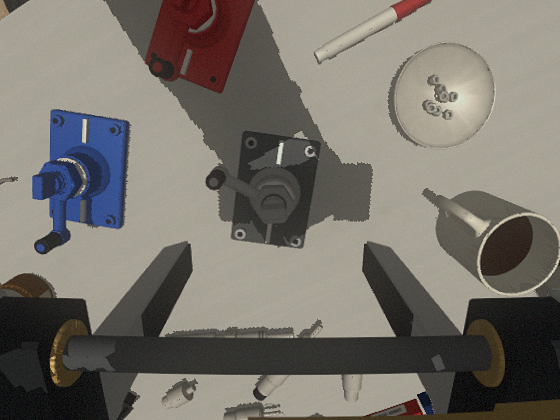

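```bash
python3 - <<'E'
from h import *
p=cv2.imread('pics/w0.png')[125:255,200:330]
q=cv2.resize(p,None,fx=4.6,fy=4.6,interpolation=cv2.INTER_CUBIC)
q=(255*(q/255.)**.55).astype(np.uint8)
cv2.imwrite('pics/w0c.png',q)
E
```

```text
(no output)
```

View pics/w0c.png

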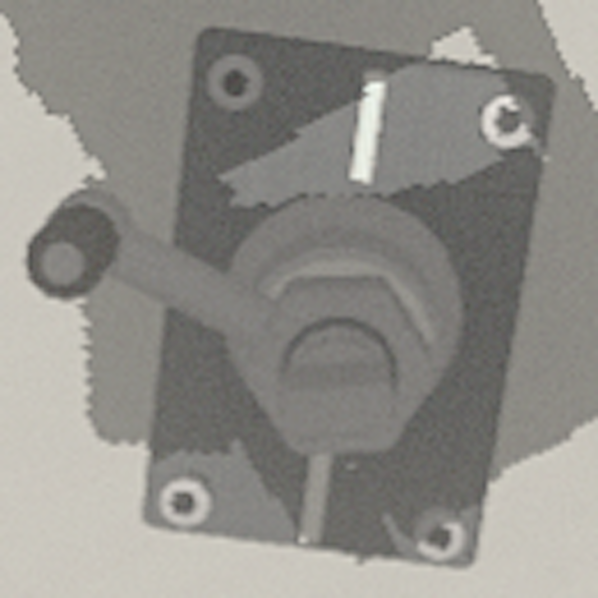

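```bash
cat >> h.py <<'E'
def cloud(info,d):
    v,u=np.mgrid[:420,:560]; K=np.array([[info['fx'],0,info['cx']],[0,info['fy'],info['cy']],[0,0,1]])
    n=cv2.undistortPoints(np.stack([u.ravel(),v.ravel()],1).astype(float)[:,None],K,np.array(info['dist_coeffs']))[:,0]
    P=np.c_[n,np.ones(len(n))]*d.ravel()[:,None]; T=np.linalg.inv(info['world_to_cam'])
    return (P@T[:3,:3].T+T[:3,3]).reshape(420,560,3)
def rect(Q):
    (c,s,a)=cv2.minAreaRect((Q[:,:2]*1000).astype(np.float32)); 
    if s[0]<s[1]: s=s[::-1]; a+=90
    return np.round(c,1),np.round(s,1),round((a+90)%180-90,1)
E
python3 - <<'E'
from h import *
import pickle
i,d,o=pickle.load(open('pics/w0.pkl','rb'))
C=cloud(i,d); f=lambda x,y:(x/4.6+200,y/4.6+125)
cor=np.array([onz(i,*f(*c),.012) for c in [(200,30),(553,75),(472,563),(145,520)]])
print('plate',rect(cor),cor.mean(0))
rb=np.array([onz(i,*f(*c),.017) for c in [(375,82),(362,182),(320,455),(308,542)]]);v=rb[0]-rb[3]
print('rib angle',np.degrees(np.arctan2(v[1],v[0])),rb)
s=C[125:255,200:330].reshape(-1,3)
t=s[(np.linalg.norm(s[:,:2]-[.567,.085],axis=1)<.03)&(s[:,2]>.077)]
print('tang',len(t),np.median(t[:,2]),t[:,2].max(),rect(t),t.mean(0))
tt=t[t[:,2]>np.median(t[:,2])-.002]; print(len(tt),rect(tt),np.median(tt[:,2]))
h=onz(i,*f(62,262),.09);print('handle top',h)
w=C[int(125+262/4.6)-4:int(125+262/4.6)+5,209:219].reshape(-1,3);w=w[w[:,2]>.06];print(np.median(w,0),rect(w))
n=s[(abs(s[:,2]-.068)<.004)&(np.linalg.norm(s[:,:2]-[.567,.085],axis=1)<.03)];print('nut',np.median(n[:,2]),len(n))
E
```

```text
plate (array([562. ,  81.3]), array([123.9,  83.6]), -33.5) [0.5621935 0.0813678 0.012    ]
rib angle 146.08272119777212 [[0.51639059 0.11217306 0.017     ]
 [0.53611445 0.09935543 0.017     ]
 [0.59253353 0.06078186 0.017     ]
 [0.61181417 0.0480093  0.017     ]]
tang 412 0.09533549512473294 0.09766228674444194 (array([560.6,  80.9]), array([22. , 14.1]), 71.5) [0.5607081  0.0809587  0.09179014]
271 (array([562.4,  80.2]), array([21.7, 10.3]), 71.5) 0.09593307908557819
handle top [0.51460856 0.04507558 0.09      ]
[0.51373964 0.04589367 0.09146308] (array([513.9,  45.6]), array([8.3, 7.6]), 62.2)
nut 0.06794408444166805 737
```

The crops confirm the grey stand. It has white ribs at about 146°, the tang sits across them at about 71.5°, and the handle is at about 216°. I'll move above the tang, turn the tool to match it, and measure again from that second view.

```bash
python3 - <<'E'
from h import *
print(mv([.562,.0808,.14],np.radians(71.5)))
E
```

```text
(array([-12.9,  -3.9,  79.7]), array([-1.000e-03,  0.000e+00,  1.444e+00]))
```

Converted, 30 mm is 0.06, 25 mm is 0.05, 0.14 rad is 0.0446.

Call:
arm_command:
  plan:
    - [[-0.006,-0.002,0.01,0,0,0.0446,-0.5],[-0.012,-0.004,0.02,0,0,0.0891,0],[-0.018,-0.006,0.03,0,0,0.1337,0.15],[-0.026,-0.008,0.04,0,0,0.1783,0.15],[-0.026,-0.008,0.05,0,0,0.2228,0.15],[-0.026,-0.008,0.06,0,0,0.2674,0.15],[-0.026,-0.008,0.06,0,0,0.3119,0.15],[-0.026,-0.008,0.06,0,0,0.3565,0.15],[-0.026,-0.008,0.06,0,0,0.4011,0.15],[-0.026,-0.008,0.06,0,0,0.4456,0.15],[-0.026,-0.008,0.06,0,0,0.46,0.15],[-0.026,-0.008,0.06,0,0,0.46,0.15]]

```text
time_s: 2.55
ee_pos: [0.5599, 0.0851, 0.1903]
eef_rot: [-3.141, 0.0, 1.25]
force: [-0.1, 0.6, -0.7]
grip_width: 0.0395
grip_force: 0.0
```

```bash
cat >> h.py <<'E'
def look(name,cen=(.562,.081)):
    i=cams.camera_info('wrist');o=ctrl.get_obs();p,d=cams.camera('wrist');cv2.imwrite(f'pics/{name}.png',p)
    C=cloud(i,d).reshape(-1,3);C=C[d.ravel()>0];col=p.reshape(-1,3)[d.ravel()>0]
    r=np.linalg.norm(C[:,:2]-cen,axis=1)
    t=C[(r<.025)&(C[:,2]>.092)&(C[:,2]<.1)];print('tang',len(t),rect(t),np.median(t[:,2]))
    pl=C[(r<.08)&(abs(C[:,2]-.012)<.003)]
    print('plate',len(pl),rect(pl))
    h=C[(r>.045)&(r<.075)&(C[:,2]>.084)&(C[:,2]<.1)];c=np.median(h,0);print('handle',len(h),rect(h),c,np.degrees(np.arctan2(*(c[:2]-cen)[::-1])))
    n=C[(r<.02)&(C[:,2]>.06)&(C[:,2]<.075)];print('nut z',len(n),np.median(n[:,2]))
    return i,p,d,o
E
python3 - <<'E'
from h import *
i,p,d,o=look('w1'); print(o['ee_pos'],o['eef_rot'],o['grip_width'],mv([.562,.081,.074],np.radians(71.5)))
E
```

```text
tang 334 (array([562.6,  80.7]), array([22. ,  9.7]), 71.5) 0.09602808089887047
plate 6245 (array([562.8,  80.3]), array([125.4,  86.1]), -33.9)
handle 109 (array([518. ,  44.2]), array([14.9,  6.1]), 75.5) [0.51795144 0.04555322 0.09009722] -141.17565267349806
nut z 972 0.06805126874468939
[0.55985105 0.08509045 0.1903426 ] [-3.14118218e+00  3.87552453e-05  1.25007054e+00] 0.03953125186438061 (array([ -3.1,   3.2, 116.4]), array([-0.   ,  0.   ,  0.004]))
```

Call:
arm_command:
  plan:
    - [[-0.002,0.002,0.06,0,0,0,0.15],[-0.006,0.006,0.12,0,0,0,0.15],[-0.006,0.006,0.16,0,0,0,0.15],[-0.006,0.006,0.17,0,0,0,0.15],[-0.006,0.006,0.17,0,0,0,0.15]]

```text
time_s: 3.1
ee_pos: [0.562, 0.0807, 0.1053]
eef_rot: [-3.141, 0.0, 1.251]
force: [0.0, -0.5, -0.1]
grip_width: 0.04
grip_force: 0.0
```

```bash
python3 - <<'E'
from h import *
o=ctrl.get_obs(); print(o['ee_pos'],o['eef_rot'],o['joint_vel'],mv([.5625,.0807,.074],np.radians(71.5)))
E
```

```text
[0.56203033 0.08065118 0.10533072] [-3.14078191e+00  3.00770914e-04  1.25100101e+00] [ 0.00013328 -0.02513634 -0.02188265  0.00016237  0.0115142   0.00325932] (array([ 0.2,  0.5, 31.3]), array([-0.001,  0.   ,  0.003]))
```

Converted, 32 mm is 0.064, 28 mm is 0.056, 0.003 rad is 0.001.

Call:
arm_command:
  plan:
    - [[0,0.001,0.03,0,0,0,0.15],[0,0.001,0.056,0,0,0,0.15],[0,0.001,0.064,0,0,0.001,0.15],[0,0.001,0.064,0,0,0.001,0.5],[0,0.001,0.064,0,0,0.001,0.8],[0,0.001,0.064,0,0,0.001,1],[0,0.001,0.064,0,0,0.001,1],[0,0.001,0.064,0,0,0.001,1],[0,0.001,0.064,0,0,0.001,1],[0,0.001,0.064,0,0,0.001,1]]
  squeeze: 40

```text
time_s: 4.1
ee_pos: [0.5613, 0.0807, 0.0736]
eef_rot: [-3.138, 0.0, 1.247]
force: [-9.8, 2.0, 5.0]
grip_width: 0.0187
grip_force: 40.0
```

The 18.7 mm width means the fingertips caught the round screw shoulder below the tang. I'll open, go up 6 mm and grip again.

Converted, -6 mm is -0.012, -3 mm is -0.006.

Call:
arm_command:
  plan:
    - [[0,0,0,0,0,0,0.3],[0,0,0,0,0,0,0.3],[0,0,-0.006,0,0,0,0.3],[0,0,-0.012,0,0,0,0.3],[0,0,-0.012,0,0,0,0.6],[0,0,-0.012,0,0,0,1],[0,0,-0.012,0,0,0,1],[0,0,-0.012,0,0,0,1],[0,0,-0.012,0,0,0,1],[0,0,-0.012,0,0,0,1]]

```text
time_s: 5.1
ee_pos: [0.5611, 0.0807, 0.0793]
eef_rot: [-3.137, 0.001, 1.247]
force: [-12.1, 2.1, 8.9]
grip_width: 0.0097
grip_force: 39.9
```

Converted, -1.3 mm is -0.0026, -1 mm is -0.002, -1.3 rad is -0.4138.

Call:
arm_command:
  plan:
    - [[0,-0.0026,0,0,0,-0.0318,1],[0,-0.0026,0,0,0,-0.07,1],[0,-0.0026,0,0,0,-0.1082,1],[0,-0.0026,-0.001,0,0,-0.1464,1],[0,-0.0026,-0.001,0,0,-0.1846,1],[0,-0.0026,-0.001,0,0,-0.2228,1],[0,-0.0026,-0.001,0,0,-0.261,1],[0,-0.0026,-0.002,0,0,-0.2992,1],[0,-0.0026,-0.002,0,0,-0.3374,1],[0,-0.0026,-0.002,0,0,-0.3756,1],[0,-0.0026,-0.002,0,0,-0.4074,1],[0,-0.0026,-0.002,0,0,-0.4138,1]]

```text
time_s: 6.3
ee_pos: [0.5623, 0.0811, 0.0804]
eef_rot: [3.14, 0.001, 2.551]
force: [7.1, 5.0, -3.8]
grip_width: 0.0096
grip_force: 39.9
```

```bash
python3 - <<'E'
from h import *
o=ctrl.get_obs(); print(o['ee_pos'],o['eef_rot'],np.degrees(o['eef_rot'][2]),o['moment'],o['joint_vel'][5])
i,p,d,o=look('w2')
E
```

```text
[0.56229979 0.08107748 0.08043432] [3.13971890e+00 1.26212879e-03 2.55053836e+00] 146.13508357202753 [ 0.6860874  -1.21074116 -0.04101414] -0.12437536281459105
tang 1140 (array([562.1,  80.5]), array([33.6, 22.2]), 55.3) 0.09690374816785069
plate 9985 (array([562.1,  81. ]), array([124.7,  85.5]), -33.7)
handle 0 (array([0., 0.]), array([0., 0.]), 0.0) [nan nan nan] nan
nut z 1463 0.06896623078550496
  return _methods._mean(a, axis=axis, dtype=dtype,
  ret = um.true_divide(
```

Converted, -110 mm is -0.22, -100 mm is -0.2.

Call:
arm_command:
  plan:
    - [[0,0,0,0,0,0,1],[0,0,0,0,0,0,0.3],[0,0,0,0,0,0,0.3],[0,0,-0.02,0,0,0,0.3],[0,0,-0.1,0,0,0,0.3],[0,0,-0.2,0,0,0,0.3],[0,0,-0.22,0,0,0,0.3],[0,0,-0.22,0,0,0,0.3]]

```text
time_s: 7.15
ee_pos: [0.5622, 0.0806, 0.1929]
eef_rot: [3.139, 0.003, 2.547]
force: [-1.0, 0.6, -0.5]
grip_width: 0.0333
grip_force: 0.0
```

```bash
python3 - <<'E'
from h import *
i,p,d,o=look('w3');print(o['ee_pos'],o['eef_rot'],o['force'])
E
```

```text
tang 335 (array([562.3,  80.6]), array([21.7,  9.7]), -34.3) 0.09694641150306565
plate 6062 (array([562.8,  80. ]), array([125.9,  86.1]), -34.0)
handle 0 (array([0., 0.]), array([0., 0.]), 0.0) [nan nan nan] nan
nut z 955 0.0690984375758037
[0.5621914  0.08061293 0.19289376] [3.13906827 0.00324205 2.54678062] [-0.97068416  0.5970166  -0.47569501]
  return _methods._mean(a, axis=axis, dtype=dtype,
  ret = um.true_divide(
```

```bash
python3 - <<'E'
from h import *
i=cams.camera_info('wrist');print(proj(i,[[.5838,.0247,.0925],[.5623,.0807,.097]]))
p=cv2.imread('pics/w3.png');cv2.imwrite('pics/w3c.png',(255*(p/255.)**.6).astype(np.uint8))
E
```

```text
[[237.54085277 262.46932231]
 [277.9676236  208.33209362]]
```

View pics/w3c.png

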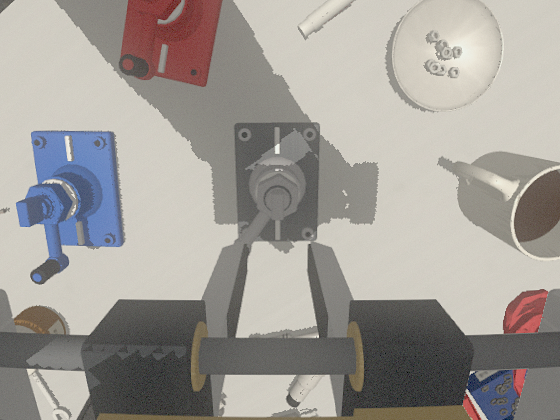

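The tang now lines up with the ribs: −34.3° against −34.0°. Next I'll grip the handle, which should be near (0.583, 0.025). The left finger hides it at about (240,260) in this view.

Converted, 85 mm is 0.17, -48.5 mm is -0.097.

Call:
arm_command:
  plan:
    - [[-0.048,-0.034,0,0,0,0,0.2],[-0.097,-0.068,0,0,0,0,0.2],[-0.097,-0.068,0.08,0,0,0,0.2],[-0.097,-0.068,0.15,0,0,0,0.2],[-0.097,-0.068,0.17,0,0,0,0.2],[-0.097,-0.068,0.17,0,0,0,0.2]]

```text
time_s: 7.8
ee_pos: [0.5816, 0.0253, 0.1035]
eef_rot: [-3.139, -0.004, 2.547]
force: [0.1, -0.1, 0.7]
grip_width: 0.0382
grip_force: 0.0
```

```bash
python3 - <<'E'
from h import *
i=cams.camera_info('wrist');o=ctrl.get_obs();p,d=cams.camera('wrist')
C=cloud(i,d).reshape(-1,3);r=np.linalg.norm(C[:,:2]-[.5622,.0808],axis=1)
m=(r>.04)&(r<.075)&(C[:,2]>.084)&(C[:,2]<.097);print(m.sum(),rect(C[m]) if m.any() else 0,np.median(C[m],0))
print(o['ee_pos'],mv([.5832,.0251,.072],2.547))
q=(255*(p/255.)**.6).astype(np.uint8)[150:330,180:400];cv2.imwrite('pics/w4c.png',cv2.resize(q,None,fx=3,fy=3))
E
```

```text
579 (array([584.9,  24.8]), array([15.4, 14.9]), -23.1) [0.58375827 0.02546978 0.0914543 ]
[0.58156147 0.02531659 0.10352585] (array([-0.7,  0.2, 33.4]), array([-0.001, -0.001,  0.   ]))
```

View pics/w4c.png

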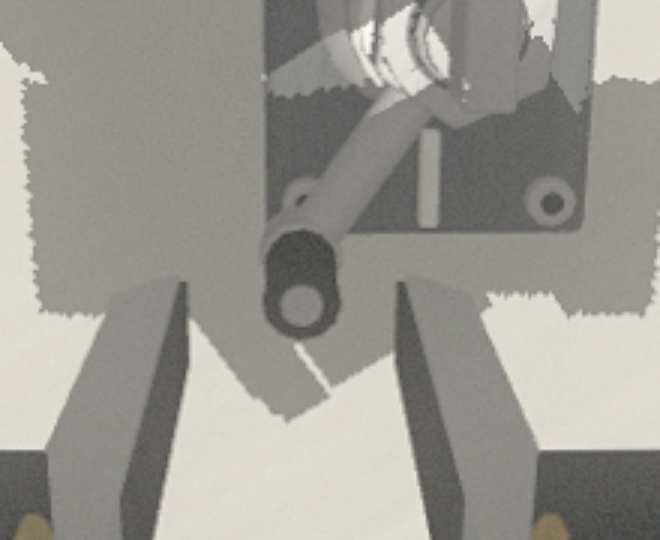

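The black sleeve is between the open fingers, at crop (300,290). I'll descend and grip it.

Converted, 31 mm is 0.062, 24 mm is 0.048.

Call:
arm_command:
  plan:
    - [[-0.003,0.0014,0.024,0,0,0,0.2],[-0.003,0.0014,0.048,0,0,0,0.2],[-0.003,0.0014,0.062,0,0,0,0.2],[-0.003,0.0014,0.062,0,0,0,0.5],[-0.003,0.0014,0.062,0,0,0,1],[-0.003,0.0014,0.062,0,0,0,1],[-0.003,0.0014,0.062,0,0,0,1],[-0.003,0.0014,0.062,0,0,0,1]]
  squeeze: 15

```text
time_s: 8.65
ee_pos: [0.5845, 0.025, 0.0749]
eef_rot: [3.141, 0.001, 2.547]
force: [0.1, 1.0, 1.5]
grip_width: 0.0142
grip_force: 15.0
```

```bash
cat >> h.py <<'E'
CEN=np.array([.5618,.0810])
def st(Rr=.060):
    o=ctrl.get_obs();v=o['ee_pos'][:2]-CEN;a=np.degrees(np.arctan2(v[1],v[0]))%360;u=v/np.linalg.norm(v);t=np.array([u[1],-u[0]])
    f=o['force'];print('ang',a.round(2),'r',np.linalg.norm(v).round(4),'z',o['ee_pos'][2].round(4),'Frad',(f[:2]@u).round(1),'Ftan(cw)',(f[:2]@t).round(2),'Fz',f[2].round(1),o['grip_width'].round(4),o['eef_rot'].round(3),'t',o['time_s'])
    return o,a
def arc(da,n=12,Rr=.060):
    # cw sweep of da degrees in n rows from the measured pose, descending with the thread
    o,a=st(); r0=R.from_euler('xyz',o['eef_rot']);p0=CEN+Rr*np.array([np.cos(np.radians(a)),np.sin(np.radians(a))])
    for k in range(1,n+1):
        b=np.radians(a-da*k/n);w=np.r_[CEN+Rr*np.array([np.cos(b),np.sin(b)])-p0,-.005*da*k/n/360]
        print(np.round(r0.inv().apply(w)*1000,1).tolist())
E
python3 - <<'E'
from h import *
arc(60)
E
```

```text
Traceback (most recent call last):
  File "h.py", line 48, in arc
    o,a=st(); r0=R.from_euler('xyz',o['eef_rot']);p0=CEN+Rr*np.array([np.cos(np.radians(a)),np.sin(np.radians(a))])
        ~~^^
  File "h.py", line 44, in st
    f=o['force'];print('ang',a.round(2),'r',np.linalg.norm(v).round(4),'z',o['ee_pos'][2].round(4),'Frad',(f[:2]@u).round(1),'Ftan(cw)',(f[:2]@t).round(2),'Fz',f[2].round(1),o['grip_width'].round(4),o['eef_rot'].round(3),'t',o['time_s'])
                                                                                                                                                                              ^^^^^^^^^^^^^^^^^^^^^
AttributeError: 'float' object has no attribute 'round'
```

```bash
sed -i "s/o\['grip_width'\].round(4)/round(float(o['grip_width']),4)/" h.py; python3 - <<'E'
from h import *
arc(60)
E
```

```text
ang 292.04 r 0.0604 z 0.0749 Frad -0.9 Ftan(cw) -0.47 Fz 1.5 0.0142 [3.141e+00 1.000e-03 2.547e+00] t 8.65
[3.1, -4.2, 0.1]
[6.6, -8.1, 0.1]
[10.4, -11.8, 0.2]
[14.4, -15.0, 0.3]
[18.8, -17.9, 0.3]
[23.4, -20.4, 0.4]
[28.2, -22.5, 0.5]
[33.2, -24.2, 0.5]
[38.2, -25.4, 0.6]
[43.4, -26.2, 0.7]
[48.6, -26.5, 0.7]
[53.9, -26.4, 0.8]
```

Converted, 53.9 mm is 0.1078, 48.6 mm is 0.0972.

Call:
arm_command:
  plan:
    - [[0.0062,-0.0084,0.0002,0,0,0,1],[0.0132,-0.0162,0.0002,0,0,0,1],[0.0208,-0.0236,0.0004,0,0,0,1],[0.0288,-0.03,0.0006,0,0,0,1],[0.0376,-0.0358,0.0006,0,0,0,1],[0.0468,-0.0408,0.0008,0,0,0,1],[0.0564,-0.045,0.001,0,0,0,1],[0.0664,-0.0484,0.001,0,0,0,1],[0.0764,-0.0508,0.0012,0,0,0,1],[0.0868,-0.0524,0.0014,0,0,0,1],[0.0972,-0.053,0.0014,0,0,0,1],[0.1078,-0.0528,0.0016,0,0,0,1]]

```text
time_s: 9.85
ee_pos: [0.525, 0.0338, 0.0739]
eef_rot: [3.14, 0.001, 2.547]
force: [6.4, 6.6, 1.5]
grip_width: 0.0144
grip_force: 15.0
```

```bash
python3 - <<'E'
from h import *
arc(70)
E
```

```text
ang 232.09 r 0.0598 z 0.0739 Frad -9.2 Ftan(cw) -1.04 Fz 1.5 0.0144 [3.140e+00 1.000e-03 2.547e+00] t 9.85
[6.1, 0.7, 0.1]
[12.0, 2.0, 0.2]
[17.8, 4.0, 0.2]
[23.4, 6.5, 0.3]
[28.7, 9.5, 0.4]
[33.6, 13.1, 0.5]
[38.2, 17.2, 0.5]
[42.3, 21.7, 0.6]
[45.9, 26.6, 0.7]
[49.1, 31.8, 0.8]
[51.6, 37.4, 0.9]
[53.6, 43.2, 1.0]
```

Converted, 53.6 mm is 0.1072, 51.6 mm is 0.1032.

Call:
arm_command:
  plan:
    - [[0.0122,0.003,0.0002,0,0,0,1],[0.024,0.0056,0.0004,0,0,0,1],[0.0356,0.0096,0.0004,0,0,0,1],[0.0468,0.0146,0.0006,0,0,0,1],[0.0574,0.0206,0.0008,0,0,0,1],[0.0672,0.0278,0.001,0,0,0,1],[0.0764,0.036,0.001,0,0,0,1],[0.0846,0.045,0.0012,0,0,0,1],[0.0918,0.0548,0.0014,0,0,0,1],[0.0982,0.0652,0.0016,0,0,0,1],[0.1032,0.0764,0.0018,0,0,0,1],[0.1072,0.088,0.002,0,0,0,1]]

```text
time_s: 11.05
ee_pos: [0.5054, 0.1, 0.0728]
eef_rot: [-3.141, 0.001, 2.547]
force: [6.2, -2.8, 3.7]
grip_width: 0.0146
grip_force: 15.0
```

```bash
python3 - <<'E'
from h import *
arc(65)
E
```

```text
ang 161.39 r 0.0595 z 0.0728 Frad -6.8 Ftan(cw) -0.64 Fz 3.7 0.0146 [-3.141e+00  1.000e-03  2.547e+00] t 11.05
[1.3, 5.5, 0.1]
[2.0, 11.2, 0.1]
[2.2, 16.8, 0.2]
[1.8, 22.5, 0.3]
[0.9, 28.1, 0.4]
[-0.5, 33.6, 0.4]
[-2.4, 38.9, 0.5]
[-4.8, 44.0, 0.6]
[-7.7, 48.9, 0.7]
[-11.0, 53.5, 0.8]
[-14.8, 57.8, 0.8]
[-18.9, 61.6, 0.9]
```

Converted, 61.6 mm is 0.1232, 57.8 mm is 0.1156.

Call:
arm_command:
  plan:
    - [[0.001,0.011,0.0002,0,0,0,1],[0.0024,0.0224,0.0002,0,0,0,1],[0.0028,0.0336,0.0004,0,0,0,1],[0.002,0.045,0.0006,0,0,0,1],[0.0002,0.0562,0.0008,0,0,0,1],[-0.0026,0.0672,0.0008,0,0,0,1],[-0.0064,0.0778,0.001,0,0,0,1],[-0.0112,0.088,0.0012,0,0,0,1],[-0.017,0.0978,0.0014,0,0,0,1],[-0.0236,0.107,0.0016,0,0,0,1],[-0.0312,0.1156,0.0016,0,0,0,1],[-0.0394,0.1232,0.0018,0,0,0,1]]

```text
time_s: 12.25
ee_pos: [0.5556, 0.1406, 0.0718]
eef_rot: [-3.141, -0.001, 2.547]
force: [-0.4, 3.2, 7.5]
grip_width: 0.0141
grip_force: 15.0
```

```bash
python3 - <<'E'
from h import *
arc(60)
E
```

```text
ang 95.95 r 0.0599 z 0.0718 Frad 3.3 Ftan(cw) -0.05 Fz 7.5 0.0141 [-3.141e+00 -1.000e-03  2.547e+00] t 12.25
[-4.2, 3.2, 0.1]
[-8.6, 6.0, 0.1]
[-13.2, 8.4, 0.2]
[-18.0, 10.4, 0.3]
[-23.0, 12.0, 0.3]
[-28.1, 13.1, 0.4]
[-33.3, 13.8, 0.4]
[-38.6, 14.0, 0.5]
[-43.8, 13.8, 0.6]
[-49.0, 13.1, 0.6]
[-54.1, 12.0, 0.7]
[-59.1, 10.4, 0.8]
```

Converted, -59.1 mm is -0.1182, -54.1 mm is -0.1082.

Call:
arm_command:
  plan:
    - [[-0.0084,0.0064,-0.0006,0,0,0,1],[-0.0172,0.012,-0.0006,0,0,0,1],[-0.0264,0.0168,-0.0006,0,0,0,1],[-0.036,0.0208,-0.0004,0,0,0,1],[-0.046,0.024,-0.0002,0,0,0,1],[-0.0562,0.0262,0,0,0,0,1],[-0.0666,0.0276,0,0,0,0,1],[-0.0772,0.028,0.0002,0,0,0,1],[-0.0876,0.0276,0.0004,0,0,0,1],[-0.098,0.0262,0.0004,0,0,0,1],[-0.1082,0.024,0.0006,0,0,0,1],[-0.1182,0.0208,0.0008,0,0,0,1]]

```text
time_s: 13.45
ee_pos: [0.611, 0.1162, 0.0714]
eef_rot: [3.14, 0.0, 2.547]
force: [4.7, 4.7, 3.2]
grip_width: 0.0145
grip_force: 15.0
```

```bash
python3 - <<'E'
from h import *
arc(36,12)
E
```

```text
ang 35.55 r 0.0605 z 0.0714 Frad 6.6 Ftan(cw) -1.1 Fz 3.2 0.0145 [3.14  0.    2.547] t 13.45
[-2.9, -1.2, 0.0]
[-5.8, -2.5, 0.1]
[-8.5, -4.0, 0.1]
[-11.2, -5.6, 0.2]
[-13.8, -7.3, 0.2]
[-16.4, -9.2, 0.2]
[-18.8, -11.2, 0.3]
[-21.1, -13.4, 0.3]
[-23.3, -15.6, 0.4]
[-25.3, -18.0, 0.4]
[-27.3, -20.5, 0.4]
[-29.1, -23.0, 0.5]
```

Converted, -21.1 mm is -0.0422, -18.8 mm is -0.0376.

Call:
arm_command:
  plan:
    - [[-0.0058,-0.0014,0,0,0,0,1],[-0.0116,-0.0038,0.0002,0,0,0,1],[-0.017,-0.0068,0.0002,0,0,0,1],[-0.0224,-0.01,0.0004,0,0,0,1],[-0.0276,-0.0134,0.0004,0,0,0,1],[-0.0328,-0.0172,0.0004,0,0,0,1],[-0.0376,-0.0212,0.0006,0,0,0,1],[-0.0422,-0.0256,0.0006,0,0,0,1],[-0.0422,-0.0256,0.0006,0,0,0,1]]

```text
time_s: 14.35
ee_pos: [0.6212, 0.0935, 0.0711]
eef_rot: [3.141, -0.0, 2.547]
force: [4.5, 3.2, 4.1]
grip_width: 0.0143
grip_force: 15.0
```

```bash
sed -i 's/^CEN=.*/CEN=np.array([.5625,.0813])/' h.py; python3 - <<'E'
from h import *
arc(16,8)
E
```

```text
ang 11.74 r 0.0599 z 0.0711 Frad 5.0 Ftan(cw) -2.19 Fz 4.1 0.0143 [ 3.141 -0.     2.547] t 14.35
[-1.5, -1.5, 0.0]
[-2.9, -3.0, 0.1]
[-4.3, -4.6, 0.1]
[-5.6, -6.2, 0.1]
[-6.8, -7.9, 0.1]
[-8.0, -9.6, 0.2]
[-9.2, -11.4, 0.2]
[-10.2, -13.2, 0.2]
```

Converted, -6 mm is -0.012, -4.6 mm is -0.0092.

Call:
arm_command:
  plan:
    - [[-0.0036,-0.0026,0,0,0,0,1],[-0.0064,-0.0056,0,0,0,0,1],[-0.0092,-0.0088,0,0,0,0,1],[-0.0118,-0.012,0,0,0,0,1],[-0.0118,-0.012,0,0,0,0,1],[-0.0118,-0.012,0,0,0,0,1]]

```text
time_s: 14.95
ee_pos: [0.6224, 0.0857, 0.071]
eef_rot: [3.141, -0.001, 2.547]
force: [3.1, 6.1, 5.0]
grip_width: 0.0144
grip_force: 15.0
```

```bash
python3 - <<'E'
from h import *
arc(12,6)
E
```

```text
ang 4.23 r 0.0601 z 0.071 Frad 3.6 Ftan(cw) -5.83 Fz 5.0 0.0144 [ 3.141e+00 -1.000e-03  2.547e+00] t 14.95
[-1.3, -1.7, 0.0]
[-2.5, -3.4, 0.1]
[-3.6, -5.1, 0.1]
[-4.7, -6.9, 0.1]
[-5.7, -8.7, 0.1]
[-6.7, -10.6, 0.2]
```

Converted, -3.4 mm is -0.0068, -2.5 mm is -0.005.

Call:
arm_command:
  plan:
    - [[-0.0026,-0.0034,0,0,0,0,1],[-0.005,-0.0068,0,0,0,0,1],[-0.005,-0.0068,0,0,0,0,1],[-0.005,-0.0068,0,0,0,0,1]]

```text
time_s: 15.35
ee_pos: [0.6226, 0.0817, 0.071]
eef_rot: [3.14, -0.001, 2.547]
force: [4.6, 7.1, 4.3]
grip_width: 0.0143
grip_force: 15.0
```

```bash
python3 - <<'E'
from h import *
for k in range(5): cams.camera('scene'); st()
E
```

```text
ang 0.39 r 0.0601 z 0.071 Frad 3.9 Ftan(cw) -7.46 Fz 4.6 0.0145 [ 3.140e+00 -1.000e-03  2.547e+00] t 15.4
ang 0.4 r 0.0601 z 0.071 Frad 3.8 Ftan(cw) -7.86 Fz 4.7 0.0141 [ 3.140e+00 -1.000e-03  2.547e+00] t 15.45
ang 0.38 r 0.0601 z 0.071 Frad 4.8 Ftan(cw) -8.22 Fz 3.5 0.0147 [ 3.140e+00 -1.000e-03  2.547e+00] t 15.5
ang 0.38 r 0.0601 z 0.071 Frad 3.2 Ftan(cw) -7.3 Fz 4.6 0.0144 [ 3.140e+00 -1.000e-03  2.547e+00] t 15.55
ang 0.38 r 0.0601 z 0.0711 Frad 4.7 Ftan(cw) -7.35 Fz 4.7 0.0141 [ 3.140e+00 -1.000e-03  2.547e+00] t 15.6
```

The pull averages 7.6 N, about 46 N of clamp. I'll release and check.

Converted, -120 mm is -0.24, -85 mm is -0.17.

Call:
arm_command:
  plan:
    - [[0,0,0,0,0,0,0.3],[0,0,0,0,0,0,0.3],[0,0,-0.01,0,0,0,0.3],[0,0,-0.08,0,0,0,0.3],[0,0,-0.17,0,0,0,0.3],[0.04,-0.05,-0.24,0,0,0,0.3],[0.1,-0.07,-0.24,0,0,0,0.3],[0.1,-0.07,-0.24,0,0,0,0.3],[0.1,-0.07,-0.24,0,0,0,0.3]]

```text
time_s: 16.5
ee_pos: [0.5615, 0.0793, 0.1914]
eef_rot: [-3.142, 0.0, 2.547]
force: [0.1, -0.0, 0.6]
grip_width: 0.0325
grip_force: 0.0
```

```bash
python3 - <<'E'
from h import *
i,p,d,o=look('w5');print(o['ee_pos'],o['force'])
q=(255*(p/255.)**.6).astype(np.uint8);cv2.imwrite('pics/w5c.png',q)
E
```

```text
tang 346 (array([562.3,  80.5]), array([21.6,  9.7]), -34.1) 0.09700434508420533
plate 6183 (array([562.5,  80.1]), array([126.3,  86.2]), -33.8)
handle 0 (array([0., 0.]), array([0., 0.]), 0.0) [nan nan nan] nan
nut z 918 0.06523226405209512
[0.56154227 0.07934401 0.19141583] [ 0.0873842  -0.04729109  0.60560988]
  return _methods._mean(a, axis=axis, dtype=dtype,
  ret = um.true_divide(
```

View pics/w5c.png

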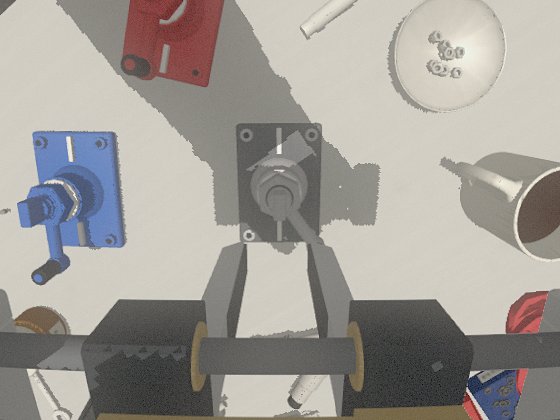

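The picture shows the tang at (280,205) still in line with the ribs (−34.1° against −33.8°). The nut top is at 65.2 mm, so it sits on the washer. Force bias is about zero, nothing else has moved, and the gripper is clear.

```bash
python3 -c "
from station import ctrl
print(ctrl.hand_in())"
```

```text
the job is handed in; nothing more can be done
None
```

The job is handed in: the tang is in line with the ribs to within about 0.3°, the jam nut is on its washer and locked with a pull of about 7.6 N, and nothing else on the bench was touched.

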